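# Bring a flow cell's inlet seal under the filling needle

### The arm

A 6-joint arm with a two-finger parallel gripper is mounted at the origin on a cart in front of the work surface, level with it; the furniture and walls round the work are solid. World frame = base frame: x ahead of the robot, y to its left, z up, the work surface at z = 0. Lengths are in m, angles in rad, forces in N, time in s.
With the tool pointing down it reaches from about 0.375 to 0.9 m from the base axis. Payload 3.1 kg.
Tool frame: the origin (TCP) lies at the very end of the fingers, on their centre line; the grasp point (between the pads) lies 19 mm behind it; z points along the fingers, y is the line along which they close (so a half turn about z gives the same grasp; the last joint's range is limited). The gripper opens to 85 mm and grips with 20 to 120 N. Pads are 22 mm wide; open, the fingers measure 114 mm over their backs; the gripper's body (76 mm by 85 mm) begins 54 mm behind the grasp point. The pads swing forward as they close: fully open they stand 13 mm farther back than shut.
Start: joints at [1.004, 0.527, 1.433, -0, 1.181, -0.178], TCP at [0.236, 0.579, 0.231] pointing down, gripper open.
Joint ranges: [-3.08, 3.08], [-0.75, 2.2], [0.22, 2.44], [-1.43, 4.57], [0, 2.65], [-2.85, 2.85]. Speed limits (rad/s): [2.79, 2.79, 3.14, 3.14, 3.14, 3.14].

### API

Orientations are given as a unit quaternion [x, y, z, w].
In Python, from station import manip, vision gives the robot as it stands.
- The arm moves only by the tool drive_tool, never from a script. Its argument "deltas" is a list that holds one entry, the list of rows, each a list of 4 numbers: the shift along the tool's x, y, z in mm, then the turn about the tool's z in rad. A call has 1 to 5 rows; each row is the pose to reach, as a shift and turn from the pose commanded when the call began, along the tool's axes at that moment; what a row does not reach only later rows make up. A row lasts 1/12 s, in which the tool goes at most 41.7 mm and 7.16 degrees, less where a joint would pass 70% of its speed; a pose out of reach is approached as far as the arm can. A call with a gripper value outside its range is refused whole. "jaw" is the finger opening in mm, from 0 to 85.4, set as the call begins (left out, the last holds). The fingers move at their own pace and stop on an object; "force" is the grip in N (left out, the last holds). Time passes only in rows, so rows that repeat a pose let the fingers close. It gives the time, the measured TCP pose, the force, the opening and the grip force at its end, in the units of the state.
- manip.sense(): the state, without advancing time (a new reading comes with each control period).
- vision.snapshot(name): name is "side" or "top"; returns the picture (384x512x3 uint8, red, green, blue); there is no depth.
- vision.camera_model(name): a dict with "camera_matrix" (3x3 intrinsics, pixels), "D" ([k1, k2, p1, p2, k3] as OpenCV has them; the pictures are not rectified), "rvec" (rotation vector, rad) and "tvec" (3), from world to camera coordinates, as OpenCV has them. Camera axes: x right, y down, z forward; pixel columns grow to the right and rows downward; lengths in m; the calibration is good to about 2 mm. A picture is of the moment at which its call begins. camera_model takes no time and is no camera call.
- manip.sign_off(): hands the job in; it is judged then, once.
The state is a dict: "t": time; "q": joint angles; "qd": joint speeds; "tau": joint torques, N m; "tcp_pos": TCP position; "tool_rot": TCP orientation; "force": force on the tool from outside, world axes, zero at the start; "ft_torque": the same for the moment, N m; "finger_gap": opening from 0.0 (shut) to 1.0 (fully open); "gripper_force": force on a finger pad.
Only numpy, scipy, OpenCV 4.12 (cv2) and the standard library are available. Lean on these libraries where they do the work, as an engineer would, in place of code of your own. Each camera call takes 0.05 s, during which the arm holds its last target. There are 200 camera calls.

### The job

Get the flow cell on the filling stand ready for filling: raise the needle with the stand's lever, slide the flow cell along the stage without lifting it until its large round inlet seal is centred under the needle, then pull the lever all the way down so that the needle rests pressed on the seal. The needle may touch nothing of the cell but that seal, and do not knock over the beaker, bottle or vial around the stand.

Things in the scene. Friction and masses are not known exactly. Their poses are not given: they have to be found in the camera images.
- fill_stand: Lever-operated filling stand, fixed to the bench. Origin: on the bench (z = 0), straight below the needle; x points from the front of the stage to the column, z up. Column: x = +62 to +112 mm, y = -32 to +32, 235 mm high, on a foot from x = +45 mm, y = -45 to +45, 12 mm above the stage. The head and the lever hang on the column.
- fill_lever (a joint): Lever on the right (-y) side of the head, rad: 0 = fully up, 1.13 = fully down at its stop; it stays where it is left and starts low. Axis along the stand's y through x = +10, z = 165 mm; the ball is 150 mm in front of it, 40 deg above level at 0, 25 deg below at 1.13. The needle tip is 56 mm above the bench at 0, 24 mm at 1.13 with nothing below it (28.3 mm per rad).
- lever_ball (a point): Centre of the black ball, 26 mm in diameter, at the end of the lever (a 10 mm round bar). It stays at y = -53 mm of the stand; pinch it from both sides along the stand's y.
- fill_needle: Blunt steel needle, 3 mm in diameter, pointing down below the middle of the head. Origin: its tip, always on the stand's z axis. It is sprung: once it rests on something it yields up to 12 mm while the lever goes on down (about 3 N).
- flow_cell: Flow cell: flat white moulded cartridge, 110 (x) x 56 (y) x 16 (z) mm, lying on the stage in front of the head. Origin: centre of its underside; x points from its ribbed front end (at the open end of the stage) to its rear, z up. Hold it across its 56 mm width, near the front end.
- inlet_seal (a point): Centre of the top of the inlet seal: black rubber disc 14 mm in diameter, 2 mm proud of the cell's top, with a thin dark ring printed round it, at x = +15, y = +12, z = +18 mm of the cell. The two small metal discs at the rear end are outlets, not to be used.
- beaker: Glass beaker, 66 mm in diameter, 81 mm high, standing on the bench on the lever's side of the stand. Origin: centre of its underside, z up.
- bottle: White bottle with a cap, 52 mm in diameter, 118 mm high, on the bench on the side of the stand away from the lever. Origin: centre of its underside, z up.
- vial: Small capped vial, 15 mm in diameter, 51 mm high, standing on the rear corner of the stage away from the lever. Origin: centre of its underside, z up.
- stage_front (a point): Middle of the front edge of the stage, on its top: x = -187, z = 16 mm of the stand. The stage is a flat aluminium plate without raised edges, x = -187 to +113 mm, y = -80 to +80 mm of the stand, its top 16 mm above the bench.
- head_front (a point): Middle of the lower front edge of the white head that overhangs the stage: x = -51, z = 90 mm of the stand. The head spans x = -51 to +64, y = -30 to +30 mm, 90 to 200 mm above the bench: no room below for an upright gripper, so reach the cell with the tool leaning back to the front of the stage. A syringe goes up and down through it, up to 310 mm above the bench.

How it is judged:
On the way, in this order (a step that is already met when the one before it is completed fails the run):
1. the needle is raised clear of the cell's height with the lever (value of joint fill_lever below 0.6 rad), for 0.2 s.
2. the inlet seal is under the raised needle (horizontal distance between fill_needle and inlet_seal below 0.005 m and value of joint fill_lever below 0.72 rad), for 0.2 s.
At the end, for the whole second after the job is handed in: The lever is down to within 0.1 rad of its stop, the needle presses on the inlet seal with its tip within 5 mm of the seal's centre, the cell lies flat and still on the stage, and beaker, bottle and vial stand upright (value of joint fill_lever above 1.03 rad and horizontal distance between fill_needle and inlet_seal below 0.005 m and contact force between fill_needle and flow_cell above 0.5 N and angle between flow_cell's own z axis and vertical below 0.05 rad and z of flow_cell in the frame of fill_stand below 0.02 m and linear speed of flow_cell below 0.01 m/s and angle between each of beaker, bottle, vial's own z axis and vertical below 0.3 rad); the robot touches nothing.
It fails at once if the cell is lifted more than 12 mm off the stage (z of flow_cell in the frame of fill_stand above 0.028 m).
It fails at once if the needle touches the cell anywhere but on the inlet seal (contact force between fill_needle and flow_cell above 0.3 N and horizontal distance between fill_needle and inlet_seal above 0.0085 m).
It fails at once if beaker, bottle or vial is knocked over (angle between any of beaker, bottle, vial's own z axis and vertical above 0.6 rad).
It also fails if it takes over 61 s, if anything falls off the work surface, if the arm or the gripper's body presses on something with over 40 N, if the wrist force passes 120 N, or if a joint passes its speed limit or range.

## Working session

There is one attempt and no reset: what is moved stays moved. The work goes in short steps, Python scripts to look and compute and a tool call to move; the robot and the scene stay as the last step left them, time stands still between calls to the robot, and variables do not carry over. Pictures are saved under pics/ and viewed, at most 10 in all, crops included, and the job is handed in when it is done.

Besides the shell and the picture viewer there is one more tool, called after ">>>" as name([rows], argument=value, ...), one row to a line, values as JSON. drive_tool: Moves the arm, as the interface text tells. Its arguments: {"type":"object","properties":{"deltas":{"type":"array"},"jaw":{"type":"number"},"force":{"type":"number"}},"required":["deltas"]}

```bash
mkdir -p pics; ls; python3 - <<'E'
from station import manip, vision
import cv2
for n in("side","top"):
    cv2.imwrite(f"pics/{n}0.png",cv2.resize(vision.snapshot(n)[:,:,::-1],(800,600),interpolation=cv2.INTER_CUBIC))
    print(n,vision.camera_model(n))
print(manip.sense())
E
```

```text
pics
side {'camera_matrix': array([[386.3759557 ,   0.        , 256.68131321],
       [  0.        , 386.3759557 , 194.19594928],
       [  0.        ,   0.        ,   1.        ]]), 'D': array([-0.03339934,  0.        ,  0.        ,  0.        ,  0.        ]), 'rvec': array([ 0.51174652, -2.64248987,  1.30728691]), 'tvec': array([0.61906908, 0.26170083, 0.80919286])}
top {'camera_matrix': array([[465.93816364,   0.        , 254.43360913],
       [  0.        , 465.93816364, 194.02813775],
       [  0.        ,   0.        ,   1.        ]]), 'D': array([-0.08288806,  0.        ,  0.        ,  0.        ,  0.        ]), 'rvec': array([ 2.19912152, -2.16360023,  0.12788283]), 'tvec': array([0.01346603, 0.64268971, 1.24978485])}
{'t': 0.1, 'q': array([ 1.00449446e+00,  5.28390356e-01,  1.43378167e+00,  4.38203416e-05,
        1.18141445e+00, -1.78490999e-01]), 'qd': array([-0.00092569, -0.00150616, -0.00175777, -0.00030239, -0.00024996,
        0.00063025]), 'tau': array([-2.97757315e-04, -4.43303382e+01, -1.78585696e+01, -2.29752141e-04,
        3.91658919e-03,  1.57168358e-05]), 'tcp_pos': array([0.23595383, 0.57804788, 0.23041856]), 'tool_rot': array([ 1.92700684e-01,  9.81257077e-01, -9.21204877e-04, -3.81596251e-04]), 'force': array([ 0.17539335,  0.31813834, -0.89839247]), 'ft_torque': array([ 0.01593533, -0.00055827, -0.00976592]), 'gripper_force': 0.0, 'finger_gap': 1.0007176879145008}
```

View pics/side0.png

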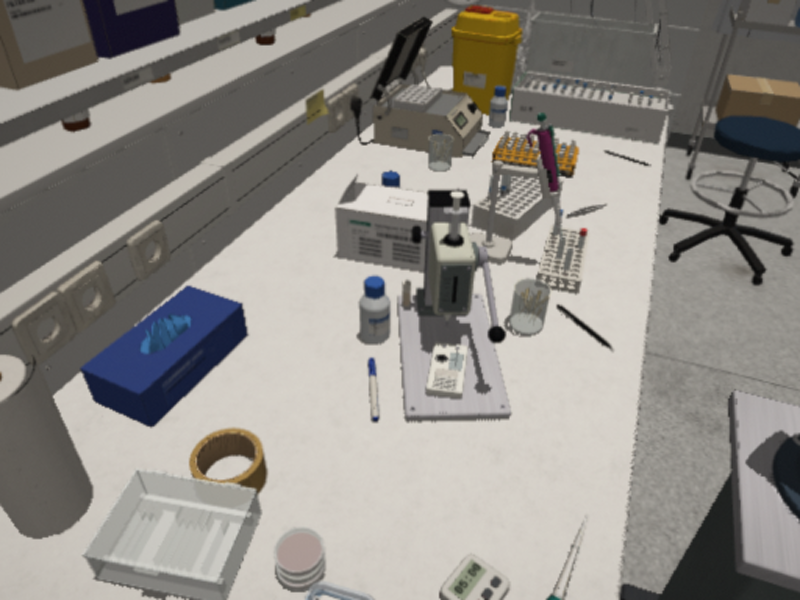

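View pics/top0.png

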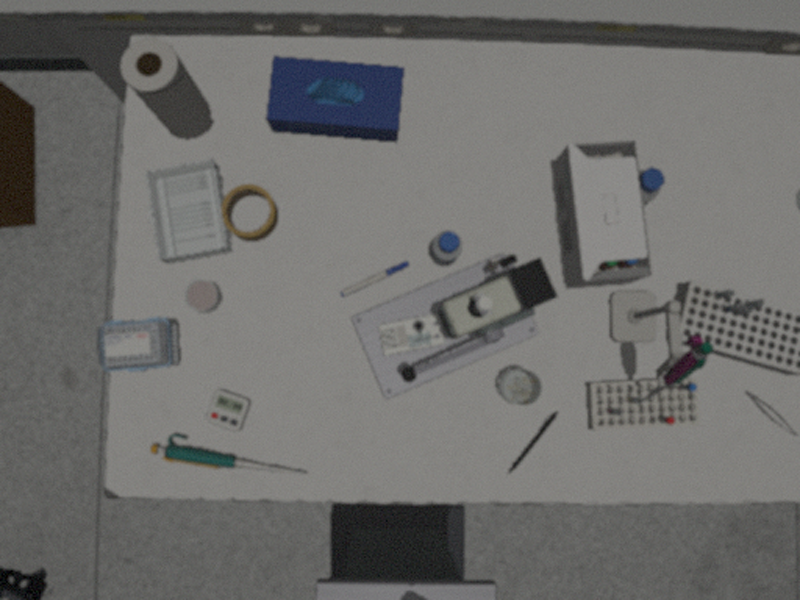

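The side view shows the stand at about (450,330), with the lever ball at (497,334). The top view shows the stage corners at about (352,317), (390,397) and (537,330), the ball at (408,372), and the cell around (410,335). I'll enlarge both.

```bash
python3 - <<'E'
from station import manip, vision
import cv2,numpy as np
t=np.mean([vision.snapshot("top").astype(float) for _ in range(3)],0).astype('uint8')[:,:,::-1]
s=np.mean([vision.snapshot("side").astype(float) for _ in range(3)],0).astype('uint8')[:,:,::-1]
cv2.imwrite("pics/t1.png",cv2.resize(t[140:260,215:375],(800,600),interpolation=cv2.INTER_CUBIC))
cv2.imwrite("pics/s1.png",cv2.resize(s[150:270,220:380],(800,600),interpolation=cv2.INTER_CUBIC))
for n in("top","side"):
  m=vision.camera_model(n)
  P=np.array([[0,0,0],[.236,.579,.231],[.5,0,0],[.5,0,.1],[.5,.1,0.]])
  print(n,cv2.projectPoints(P,m['rvec'],m['tvec'],m['camera_matrix'],m['D'])[0][:,0].round(1).tolist())
E
```

```text
top [[259.3, 428.4], [11.7, 357.7], [262.0, 246.1], [263.4, 246.6], [226.1, 245.5]]
side [[545.5, 316.3], [485.9, 610.7], [319.2, 252.7], [324.2, 222.3], [308.3, 282.4]]
```

View pics/t1.png

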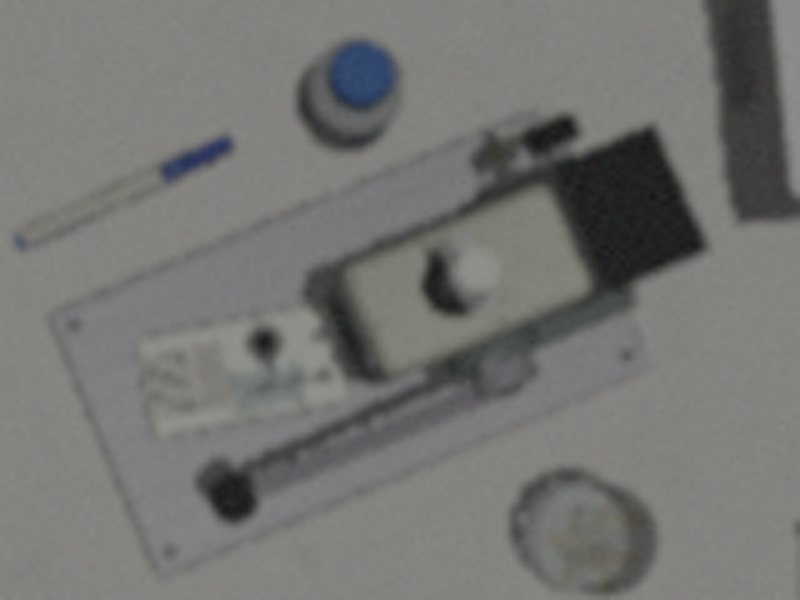

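View pics/s1.png

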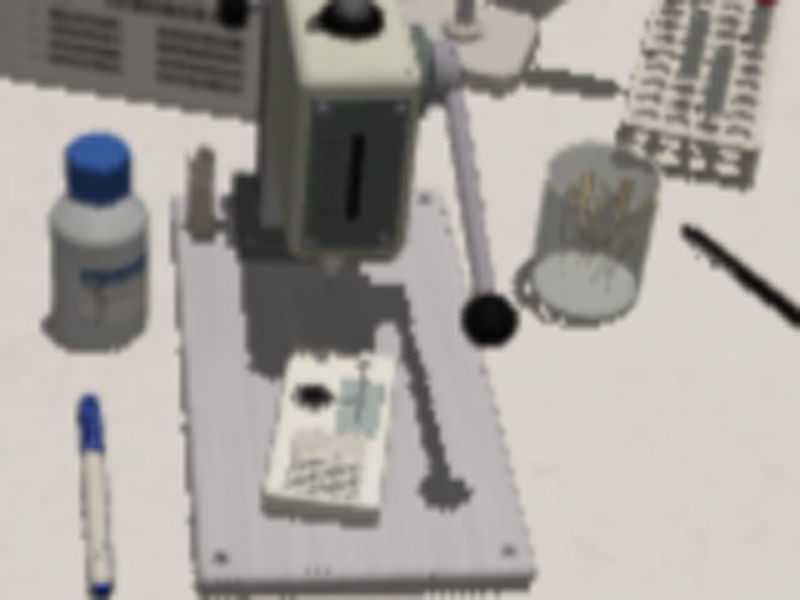

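```bash
cat > h.py <<'E'
import numpy as np,cv2
from scipy.optimize import least_squares
from station import manip,vision
M={n:vision.camera_model(n) for n in("top","side")}
OFF={"top":(215,140),"side":(220,150)}
def proj(n,P):
    m=M[n];return cv2.projectPoints(np.atleast_2d(P).astype(float),m['rvec'],m['tvec'],m['camera_matrix'],m['D'])[0][:,0]
def px(n,c,s=5,off=None): return (np.array(c,float)+.5)/s-.5+np.array(off or OFF[n])
def tf(p,l):  # pose x,y,yaw ; local pts
    l=np.atleast_2d(l).astype(float);c,s=np.cos(p[2]),np.sin(p[2])
    return np.c_[p[0]+c*l[:,0]-s*l[:,1],p[1]+s*l[:,0]+c*l[:,1],l[:,2]]
def fit(obs,x0): # obs: list (cam,local xyz,crop px)
    f=lambda p:np.ravel([proj(n,tf(p,l))[0]-u for n,l,u in obs])
    r=least_squares(f,x0,loss='soft_l1');return r.x,f(r.x).reshape(-1,2).round(1)
def pt(ut,us,x0=(.5,0,.1)):
    return least_squares(lambda p:np.r_[proj("top",p)[0]-ut,proj("side",p)[0]-us],x0).x
def inv(p,w):
    d=np.asarray(w)[:2]-p[:2];c,s=np.cos(p[2]),np.sin(p[2]);return np.array([c*d[0]+s*d[1],-s*d[0]+c*d[1]])
E
python3 - <<'E'
from h import *
C={'fl':(-.187,.08,.016),'fr':(-.187,-.08,.016),'rr':(.113,-.08,.016),'rl':(.113,.08,.016)}
o=[("top",C[k],px("top",u)) for k,u in dict(fl=(50,316),fr=(165,577),rr=(648,372),rl=(538,112)).items()]
o+=[("side",C[k],px("side",u)) for k,u in dict(fl=(198,577),fr=(534,572),rr=(440,190),rl=(177,200)).items()]
S,r=fit(o,[.5,-.05,-1.2]);print("stand",S,r.tolist())
Q={'fl':(-.055,.028,.032),'fr':(-.055,-.028,.032),'rr':(.055,-.028,.032),'rl':(.055,.028,.032),'s':(.015,.012,.034)}
o=[("top",Q[k],px("top",u)) for k,u in dict(fl=(138,341),fr=(155,437),s=(264,343)).items()]
o+=[("side",Q[k],px("side",u)) for k,u in dict(fl=(265,495),fr=(380,508),rl=(290,352),rr=(396,358),s=(314,396)).items()]
c,r=fit(o,[.5,.05,-1.3]);print("cell",c,r.tolist(),"in stand",inv(S,c)*1e3,np.degrees(c[2]-S[2]), "seal",inv(S,tf(c,Q['s'])[0])*1e3)
b=pt(px("top",(232,494)),px("side",(490,320)));print("ball",b,inv(S,b)*1e3)
th=[least_squares(lambda t:np.ravel([proj(n,tf(S,(.01-.15*np.cos(.698-t[0]),-.053,.165+.15*np.sin(.698-t[0]))))[0]-px(n,u) for n,u in(("top",(232,494)),("side",(490,320)))]),[.9])];print(th[0].x,th[0].fun)
for n,u,x in(("bottle",(345,103),(.6,.1,.0)),("beaker",(575,530),(.45,-.2,0)),("vial",(490,155),(.6,-.1,.03))):
    h=0.06 if n=="bottle" else .03
    w=least_squares(lambda p:proj("top",[p[0],p[1],h])[0]-px("top",u),x[:2]).x;print(n,w,inv(S,w)*1e3)
E
```

```text
stand [ 0.62032536 -0.09532901 -1.15641506] [[-0.7, -0.1], [-1.4, 1.2], [1.2, -0.1], [0.3, -0.5], [-0.6, 0.2], [0.7, -0.1], [0.8, -0.3], [-0.9, -1.8]]
cell [ 5.87636552e-01 -5.95734605e-05 -1.35651774e+00] [[-1.0, 0.2], [-0.4, 1.1], [0.0, 0.4], [-0.6, -0.4], [0.0, -0.0], [-0.1, -1.9], [0.3, -0.6], [-0.4, -0.2]] in stand [-100.36765138    8.43551163] -11.465039068145638 seal [-83.28171922  17.21451626]
ball [0.51872606 0.00715492 0.12617533] [-134.71654365  -51.73805298]
[0.96306223] [ 0.30578557  1.3631345  -0.26272541  0.05277597]
bottle [ 0.73304065 -0.05315734] [  6.77934898 120.15500582]
beaker [ 0.50411936 -0.18417952] [  34.54341521 -142.14429826]
vial [ 0.7105946  -0.13655487] [74.08126631 66.03085325]
```

```bash
cat >> h.py <<'E'
from scipy.spatial.transform import Rotation as Ro
S=np.array([ 0.6203,-0.0953,-1.1564])
def plan(w,yang=None):
    s=manip.sense();R=Ro.from_quat(s['tool_rot']).as_matrix()
    d=R.T@(np.array(w)-s['tcp_pos'])*1e3
    a=np.arctan2(R[1,1],R[0,1]);t=0
    if yang is not None: t=-((yang-a+np.pi/2)%np.pi-np.pi/2)
    print("t",round(s['t'],2),"tcp",s['tcp_pos'].round(4),"yang",round(a,3),"delta",d.round(1),"turn",round(t,3),"q6",round(s['q'][5],2))
def st(x,y,z): return tf(S,(x/1e3,y/1e3,z/1e3))[0]  # stand mm -> world
def toS():
    s=manip.sense();print("tcp stand",(inv(S,s['tcp_pos'])*1e3).round(1),round(s['tcp_pos'][2]*1e3,1),"F",s['force'].round(1))
E
python3 - <<'E'
from h import *
plan([.5187,.0072,.21],S[2]+np.pi/2)
E
```

```text
t 0.4 tcp [0.2363 0.5785 0.2312] yang 1.183 delta [-477.5 -422.1   21.3] turn 0.769 q6 -0.18
```

>>> drive_tool([
  [[-28, -25, 0, 0], [-56, -50, 0, 0], [-84, -75, 0, 0], [-112, -100, 0, 0], [-140, -125, 0, 0]],
], jaw=85, force=40)

```text
t: 0.82
tcp_pos: [0.319, 0.4085, 0.2314]
tool_rot: [0.192, 0.981, 0.0, 0.0]
force: [0.5, 0.4, -0.5]
finger_gap: 0.992
gripper_force: 0.0
```

>>> drive_tool([
  [[-28, -25, 0, 0], [-56, -50, 0, 0], [-84, -75, 0, 0], [-112, -100, 0, 0], [-140, -125, 0, 0]],
])

```text
t: 1.23
tcp_pos: [0.4016, 0.2397, 0.2316]
tool_rot: [0.193, 0.981, 0.0, 0.0]
force: [0.1, 0.3, 0.4]
finger_gap: 0.995
gripper_force: 0.0
```

>>> drive_tool([
  [[-28, -25, 0, 0.11], [-56, -50, 0, 0.22], [-84, -75, 0, 0.33], [-112, -100, 0, 0.44], [-140, -125, 0, 0.55]],
])

```text
t: 1.65
tcp_pos: [0.4839, 0.0708, 0.2316]
tool_rot: [0.454, 0.891, 0.0, 0.0]
force: [-0.0, 0.9, 0.3]
finger_gap: 0.994
gripper_force: 0.0
```

```bash
python3 - <<'E'
from h import *
plan([.5187,.0072,.19],S[2]+np.pi/2)
E
```

```text
t 1.65 tcp [0.4839 0.0708 0.2316] yang 0.627 delta [-71.9  -9.2  41.6] turn 0.213 q6 -0.71
```

>>> drive_tool([
  [[-24, -3, 14, 0.07], [-48, -6, 28, 0.14], [-72, -9, 41, 0.21], [-72, -9, 41, 0.21]],
], jaw=70)

```text
t: 1.98
tcp_pos: [0.5205, 0.0055, 0.1885]
tool_rot: [0.545, 0.838, -0.001, 0.0]
force: [-0.3, 0.9, 0.0]
finger_gap: 0.816
gripper_force: 0.0
```

```bash
python3 - <<'E'
from h import *
plan([.5187,.0072,.104],S[2]+np.pi/2);toS()
t=vision.snapshot("top")[:,:,::-1];s=vision.snapshot("side")[:,:,::-1]
im=np.hstack([cv2.resize(t[160:260,215:315],(400,400),interpolation=2),cv2.resize(s[130:250,250:370],(400,400),interpolation=2)])
cv2.imwrite("pics/p2.png",im)
E
```

```text
t 1.98 tcp [0.5205 0.0055 0.1885] yang 0.417 delta [ 2.4 -0.9 84.5] turn 0.003 q6 -0.62
tcp stand [-132.4  -50.8] 188.5 F [-0.3  0.9  0. ]
```

View pics/p2.png

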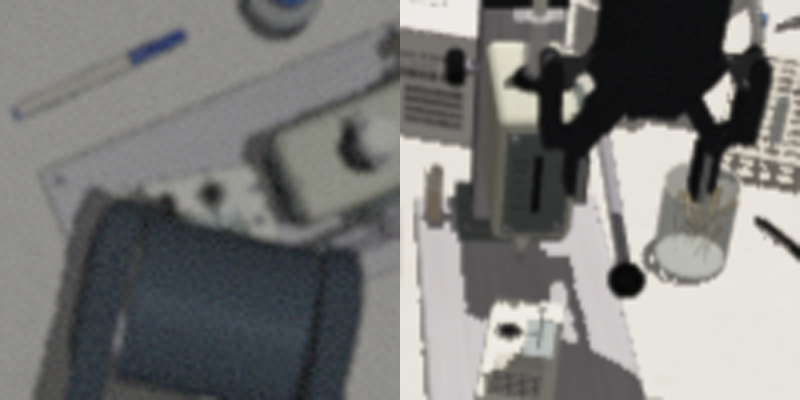

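The ball lies between the open fingers (right half: ball at (626,280), fingers at x≈575 and x≈703). I'll descend and pinch it.

>>> drive_tool([
  [[1, 0, 30, 0], [2, -1, 60, 0], [2, -1, 84, 0], [2, -1, 84, 0]],
])

```text
t: 2.42
tcp_pos: [0.5133, 0.0124, 0.1033]
tool_rot: [0.542, 0.84, -0.001, -0.004]
force: [0.4, 0.3, 0.7]
finger_gap: 0.823
gripper_force: 0.0
```

>>> drive_tool([
  [[0, 0, 0, 0], [0, 0, 0, 0], [0, 0, 0, 0], [0, 0, 0, 0], [0, 0, 0, 0]],
], jaw=10)

```text
t: 2.83
tcp_pos: [0.5163, 0.0099, 0.1078]
tool_rot: [0.542, 0.84, -0.001, 0.0]
force: [-3.2, -3.6, 2.6]
finger_gap: 0.276
gripper_force: 39.0
```

```bash
python3 - <<'E'
from h import *
toS();s=manip.sense();print(s['finger_gap']*85.4,s['gripper_force'],s['t'])
E
```

```text
tcp stand [-138.1  -52.8] 107.8 F [-3.2 -3.6  2.6]
23.56538941930429 39.01286602020264 2.8333
```

>>> drive_tool([
  [[2, 0, -15, 0], [4, 0, -31, 0], [4, 0, -46, 0], [3, 0, -62, 0], [1, 0, -77, 0]],
])

```text
t: 3.25
tcp_pos: [0.5158, 0.011, 0.1845]
tool_rot: [0.542, 0.84, -0.001, 0.0]
force: [-1.3, -5.5, -5.4]
finger_gap: 0.275
gripper_force: 39.4
```

>>> drive_tool([
  [[-1, 0, -6, 0], [-1, 0, -6, 0], [-1, 0, -6, 0]],
])

```text
t: 3.5
tcp_pos: [0.5164, 0.0099, 0.1905]
tool_rot: [0.543, 0.84, -0.001, 0.001]
force: [-2.7, -4.8, -0.3]
finger_gap: 0.275
gripper_force: 39.8
```

```bash
python3 - <<'E'
from h import *
toS();s=manip.sense();print(s['finger_gap']*85.4,s['gripper_force'],s['t'])
t=vision.snapshot("top")[:,:,::-1];s=vision.snapshot("side")[:,:,::-1]
im=np.hstack([cv2.resize(t[160:260,215:315],(400,400),interpolation=2),cv2.resize(s[130:250,250:370],(400,400),interpolation=2)])
cv2.imwrite("pics/p3.png",im)
E
```

```text
tcp stand [-138.1  -52.8] 190.5 F [-2.7 -4.8 -0.3]
23.51820007292453 39.815431237220764 3.5
```

View pics/p3.png

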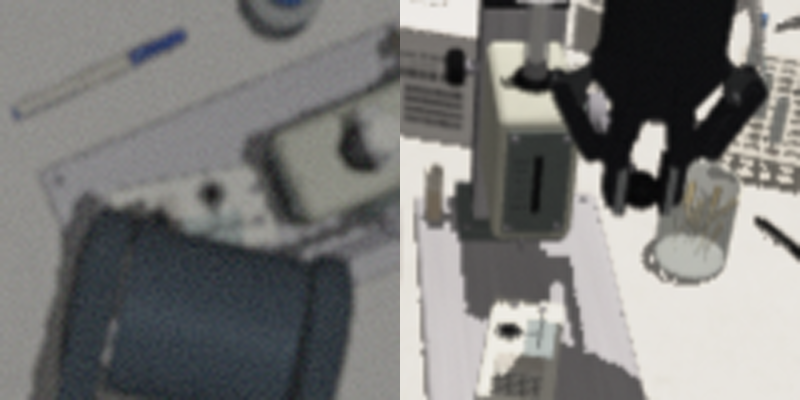

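The lever is raised: the ball is still pinched at (645,190), about 83 mm higher (θ≈0.4). I'll release it and go up.

>>> drive_tool([
  [[0, 0, 0, 0], [0, 0, 0, 0], [0, 0, 0, 0], [0, 0, 0, 0]],
], jaw=85)

```text
t: 3.93
tcp_pos: [0.5174, 0.011, 0.1895]
tool_rot: [0.543, 0.84, 0.0, 0.0]
force: [-0.8, 0.7, 0.1]
finger_gap: 0.832
gripper_force: 0.0
```

>>> drive_tool([
  [[0, 0, -20, 0], [0, 0, -45, 0], [0, 0, -60, 0], [0, 0, -60, 0]],
])

```text
t: 4.27
tcp_pos: [0.5195, 0.0105, 0.2526]
tool_rot: [0.543, 0.84, 0.002, 0.004]
force: [0.5, 0.4, -0.2]
finger_gap: 0.996
gripper_force: 0.0
```

```bash
python3 - <<'E'
from h import *
toS();plan(st(-218,32.3,120),-1.3565)
E
```

```text
tcp stand [-137.5  -49.6] 252.6 F [ 0.5  0.4 -0.2]
t 4.27 tcp [0.5195 0.0105 0.2526] yang 0.423 delta [ 80.4  81.8 132.8] turn -1.362 q6 -0.62
```

>>> drive_tool([
  [[20, 20, 0, -0.11], [40, 40, 0, -0.22], [60, 60, 0, -0.33], [80, 82, 0, -0.44], [80, 82, 0, -0.56]],
])

```text
t: 4.68
tcp_pos: [0.5604, 0.1217, 0.2484]
tool_rot: [0.285, 0.958, 0.002, 0.0]
force: [0.6, 0.3, 0.9]
finger_gap: 0.997
gripper_force: 0.0
```

>>> drive_tool([
  [[0, 0, 12, -0.12], [0, 0, 25, -0.24], [0, 0, 40, -0.36], [0, 0, 60, -0.48], [0, 0, 80, -0.6]],
])

```text
t: 5.1
tcp_pos: [0.5586, 0.1176, 0.1678]
tool_rot: [-0.009, 1.0, 0.0, -0.0]
force: [-0.3, 0.3, 0.1]
finger_gap: 0.993
gripper_force: 0.0
```

```bash
python3 - <<'E'
from h import *
toS();plan(st(-218,32.3,40),-1.3565)
E
```

```text
tcp stand [-219.7   29.3] 167.8 F [-0.3  0.3  0.1]
t 5.1 tcp [0.5586 0.1176 0.1678] yang 1.589 delta [ -3.5  -0.4 127.8] turn -0.196 q6 -1.58
```

>>> drive_tool([
  [[-1, 0, 30, -0.1], [-3, 0, 65, -0.2], [-3, 0, 100, -0.2], [-3, 0, 128, -0.2], [-3, 0, 128, -0.2]],
])

```text
t: 5.52
tcp_pos: [0.5569, 0.1173, 0.035]
tool_rot: [-0.106, 0.994, 0.001, -0.006]
force: [-1.1, -1.1, -0.1]
finger_gap: 0.995
gripper_force: 0.0
```

```bash
python3 - <<'E'
from h import *
toS();plan(st(-218,32.3,30),-1.3565)
t=vision.snapshot("top")[:,:,::-1];s=vision.snapshot("side")[:,:,::-1]
im=np.hstack([cv2.resize(t[160:260,215:315],(400,400),interpolation=2),cv2.resize(s[170:290,230:350],(400,400),interpolation=2)])
cv2.imwrite("pics/p4.png",im)
E
```

```text
tcp stand [-220.1   27.5] 35.0 F [-1.1 -1.1 -0.1]
t 5.52 tcp [0.5569 0.1173 0.035 ] yang 1.783 delta [-5.2 -1.1  5. ] turn -0.002 q6 -1.77
```

View pics/p4.png

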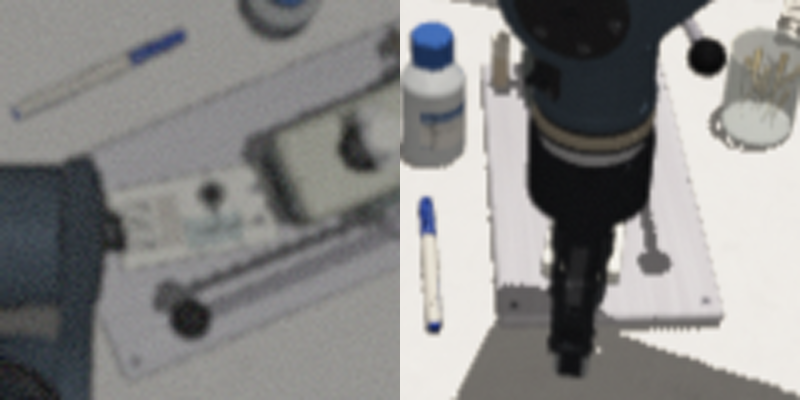

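The leading finger at (110,232) sits just in front of the cell's front end (x≈118, rows 190–265), slightly low. I'll shift it and descend in guarded steps.

>>> drive_tool([
  [[-2, -1, 3, 0], [-4, -1, 6, 0], [-4, -1, 10, 0], [-4, -1, 12, 0], [-4, -1, 12, 0]],
])

```text
t: 6.03
tcp_pos: [0.5661, 0.1172, 0.0297]
tool_rot: [-0.106, 0.994, -0.0, 0.0]
force: [-0.1, -0.3, -0.1]
finger_gap: 0.998
gripper_force: 0.0
```

>>> drive_tool([
  [[0, 0, 2, 0], [0, 0, 3, 0], [0, 0, 4, 0]],
])

```text
t: 6.28
tcp_pos: [0.5659, 0.1172, 0.0254]
tool_rot: [-0.106, 0.994, -0.0, 0.0]
force: [-0.1, 0.8, 0.1]
finger_gap: 0.997
gripper_force: 0.0
```

>>> drive_tool([
  [[0, 0, 1, 0], [0, 0, 2, 0], [0, 0, 3, 0]],
])

```text
t: 6.53
tcp_pos: [0.566, 0.1172, 0.0222]
tool_rot: [-0.106, 0.994, 0.0, -0.0]
force: [-0.4, 0.0, -0.8]
finger_gap: 0.996
gripper_force: 0.0
```

>>> drive_tool([
  [[1, 0, 1, 0], [3, 0, 2, 0], [3, 0, 3, 0], [3, 0, 3, 0]],
])

```text
t: 6.87
tcp_pos: [0.5626, 0.1165, 0.0191]
tool_rot: [-0.106, 0.994, 0.0, -0.0]
force: [0.5, 0.7, 0.3]
finger_gap: 0.996
gripper_force: 0.0
```

>>> drive_tool([
  [[0, 0, 1, 0], [0, 0, 2, 0], [0, 0, 3, 0], [0, 0, 3, 0]],
])

```text
t: 7.2
tcp_pos: [0.5629, 0.1165, 0.0161]
tool_rot: [-0.106, 0.994, 0.0, -0.0]
force: [-0.4, 0.0, 0.2]
finger_gap: 1.0
gripper_force: 0.0
```

>>> drive_tool([
  [[0, 0, 1, 0], [0, 0, 2, 0], [0, 0, 3, 0], [0, 0, 3, 0]],
])

```text
t: 7.53
tcp_pos: [0.5629, 0.1165, 0.0131]
tool_rot: [-0.106, 0.994, 0.0, -0.0]
force: [0.1, -0.6, -0.4]
finger_gap: 0.995
gripper_force: 0.0
```

>>> drive_tool([
  [[0, 0, 1, 0], [0, 0, 2, 0], [0, 0, 4, 0], [0, 0, 4, 0]],
])

```text
t: 7.87
tcp_pos: [0.5628, 0.1165, 0.009]
tool_rot: [-0.106, 0.994, 0.0, -0.0]
force: [0.4, -0.2, 0.2]
finger_gap: 0.998
gripper_force: 0.0
```

```bash
python3 - <<'E'
from h import *
toS();plan(st(-218,32.3,9),-1.3565)
E
```

```text
tcp stand [-217.    32.7] 9.0 F [ 0.4 -0.2  0.2]
t 7.87 tcp [0.5628 0.1165 0.009 ] yang 1.783 delta [ 0.5  0.9 -0. ] turn -0.002 q6 -1.77
```

>>> drive_tool([
  [[0, -5, 0, 0], [0, -10, 0, 0], [0, -15, 0, 0], [0, -20, 0, 0], [0, -25, 0, 0]],
])

```text
t: 8.28
tcp_pos: [0.5685, 0.0914, 0.0093]
tool_rot: [-0.106, 0.994, 0.0, 0.0]
force: [0.8, -0.3, -0.6]
finger_gap: 0.991
gripper_force: 0.2
```

>>> drive_tool([
  [[0, -5, 0, 0], [0, -10, 0, 0], [0, -15, 0, 0], [0, -15, 0, 0]],
])

```text
t: 8.62
tcp_pos: [0.572, 0.0762, 0.0094]
tool_rot: [-0.105, 0.994, -0.0, 0.0]
force: [-0.0, 0.0, 0.2]
finger_gap: 0.995
gripper_force: 0.0
```

```bash
python3 - <<'E'
from h import *
toS()
t=np.mean([vision.snapshot("top").astype(float) for _ in range(3)],0).astype('uint8')[:,:,::-1];s=vision.snapshot("side")[:,:,::-1]
im=np.hstack([cv2.resize(t[170:250,225:305],(400,400),interpolation=2),cv2.resize(s[190:270,240:320],(400,400),interpolation=2)])
cv2.imwrite("pics/p5.png",im)
E
```

```text
tcp stand [-176.5   24.9] 9.4 F [-0.   0.   0.2]
```

View pics/p5.png

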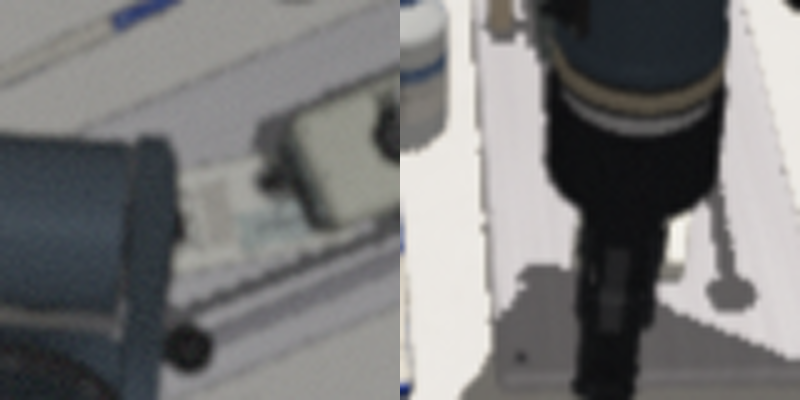

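```bash
python3 - <<'E'
from h import *
for z in np.arange(.03,.40,.03): print(round(z,2),proj("side",[.5569,.1173,z])[0].round(0))
s=manip.sense();print(s['q'].round(3),s['t'])
# ball & head in side view
b=st(-134,-53,208);print("ball",b,proj("side",b)[0],(proj("side",b)[0]-[230,170])*400/120+[400,0])
E
ls -la .
```

```text
0.03 [283. 272.]
0.06 [284. 263.]
0.09 [285. 253.]
0.12 [285. 243.]
0.15 [286. 232.]
0.18 [287. 221.]
0.21 [288. 210.]
0.24 [289. 198.]
0.27 [291. 185.]
0.3 [292. 171.]
0.33 [293. 157.]
0.36 [294. 142.]
0.39 [296. 126.]
[-0.059  0.793  1.697 -0.     0.652 -1.842] 8.8167
ball [0.51783253 0.0060184  0.208     ] [321.64366984 184.01544325] [705.47889945  46.71814417]
total 16
drwxr-xr-x  3 agent agent 4096 Nov 30 04:36 .
drwxr-xr-x 23 root  root  4096 Nov 30 04:33 ..
-rw-r--r--  1 agent agent 1687 Nov 30 04:37 h.py
drwxr-xr-x  2 agent agent 4096 Nov 30 04:40 pics
```

```bash
python3 - <<'E'
from h import *
u=np.array([270.5/5-.5+225,182.5/5-.5+170])
w=least_squares(lambda p:proj("top",[p[0],p[1],.034])[0]-u,[.59,-.04]).x
print("seal",inv(S,w)*1e3)
u=np.array([178.5/5-.5+225,272/5-.5+170])
w=least_squares(lambda p:proj("top",[p[0],p[1],.032])[0]-u,[.59,-.04]).x
print("fr corner top",inv(S,w)*1e3)
u=np.array([(681-400)/5-.5+240,264/5-.5+190])
w=least_squares(lambda p:proj("side",[p[0],p[1],.032])[0]-u,[.59,-.04]).x
print("fr corner side",inv(S,w)*1e3)
E
```

```text
seal [-52.17064409  12.01374848]
fr corner top [-117.63386163  -13.47764468]
fr corner side [-130.35580041  -11.76722996]
```

>>> drive_tool([
  [[0, -5, 0, 0], [0, -10, 0, 0], [0, -15, 0, 0], [0, -20, 0, 0], [0, -20, 0, 0]],
])

```text
t: 9.23
tcp_pos: [0.5763, 0.0566, 0.0094]
tool_rot: [-0.105, 0.994, -0.0, 0.0]
force: [0.3, 0.3, 0.1]
finger_gap: 0.995
gripper_force: 0.0
```

>>> drive_tool([
  [[0, -5, 0, 0], [0, -10, 0, 0], [0, -15, 0, 0], [0, -20, 0, 0], [0, -20, 0, 0]],
])

```text
t: 9.65
tcp_pos: [0.5805, 0.0371, 0.0094]
tool_rot: [-0.105, 0.994, -0.0, 0.0]
force: [-0.4, -0.1, -0.2]
finger_gap: 0.993
gripper_force: 0.0
```

>>> drive_tool([
  [[0, -3, 0, 0], [0, -6, 0, 0], [0, -9, 0, 0], [0, -9, 0, 0]],
])

```text
t: 9.98
tcp_pos: [0.582, 0.029, 0.0093]
tool_rot: [-0.106, 0.994, -0.0, 0.0]
force: [0.1, 0.2, -0.2]
finger_gap: 0.997
gripper_force: 0.0
```

```bash
python3 - <<'E'
from h import *
toS();plan(st(-127,14,9),-1.3565)
E
```

```text
tcp stand [-129.2   15. ] 9.3 F [ 0.1  0.2 -0.2]
t 9.98 tcp [0.582  0.029  0.0093] yang 1.783 delta [ 0.5 -2.3  0.3] turn -0.002 q6 -1.92
```

>>> drive_tool([
  [[0, 15, 0, 0], [0, 40, 0, 0], [0, 65, -5, 0], [0, 80, -40, 0], [0, 80, -80, 0]],
])

```text
t: 10.4
tcp_pos: [0.5604, 0.1116, 0.0872]
tool_rot: [-0.108, 0.994, 0.001, -0.005]
force: [0.3, -0.6, 0.8]
finger_gap: 0.997
gripper_force: 0.0
```

>>> drive_tool([
  [[0, 0, -40, 0], [0, 0, -80, 0], [0, 0, -120, 0], [0, 0, -160, 0], [0, 0, -180, 0]],
])

```text
t: 10.82
tcp_pos: [0.5664, 0.109, 0.2748]
tool_rot: [-0.106, 0.994, -0.0, 0.004]
force: [1.0, -0.2, 0.1]
finger_gap: 0.993
gripper_force: 0.0
```

```bash
python3 - <<'E'
from h import *
toS();plan(st(-150,-75,260),S[2]+np.pi/2)
E
```

```text
tcp stand [-208.8   32.9] 274.8 F [ 1.  -0.2  0.1]
t 10.82 tcp [0.5664 0.109  0.2748] yang 1.784 delta [ 94.1 -79.1  14.1] turn 1.37 q6 -1.79
```

>>> drive_tool([
  [[30, -10, 0, 0.12], [60, -25, 0, 0.24], [94, -45, 0, 0.36], [94, -65, 0, 0.48], [94, -79, 0, 0.6]],
])

```text
t: 11.23
tcp_pos: [0.487, 0.0107, 0.2693]
tool_rot: [0.196, 0.981, -0.0, -0.001]
force: [1.0, 0.6, -0.4]
finger_gap: 0.995
gripper_force: 0.0
```

>>> drive_tool([
  [[0, 0, 0, 0.12], [0, 0, 0, 0.24], [0, 0, 0, 0.36], [0, 0, 0, 0.48], [0, 0, 0, 0.6]],
])

```text
t: 11.65
tcp_pos: [0.489, 0.0117, 0.2692]
tool_rot: [0.476, 0.879, -0.0, -0.0]
force: [-0.1, 0.1, -0.3]
finger_gap: 0.993
gripper_force: 0.0
```

>>> drive_tool([
  [[0, 0, 0, 0.12], [0, 0, 0, 0.17], [0, 0, 0, 0.17]],
])

```text
t: 11.9
tcp_pos: [0.4891, 0.0117, 0.2692]
tool_rot: [0.547, 0.837, -0.0, -0.0]
force: [-0.3, 0.8, 0.2]
finger_gap: 1.0
gripper_force: 0.0
```

```bash
python3 - <<'E'
from h import *
toS()
t=np.mean([vision.snapshot("top").astype(float) for _ in range(3)],0).astype('uint8')[:,:,::-1]
s=np.mean([vision.snapshot("side").astype(float) for _ in range(3)],0).astype('uint8')[:,:,::-1]
im=np.hstack([cv2.resize(t[180:240,240:280],(400,600),interpolation=2),cv2.resize(s[180:240,260:300],(400,600),interpolation=2)])
cv2.imwrite("pics/p6.png",im);cv2.imwrite("pics/sfull6.png",s)
E
```

```text
tcp stand [-150.8  -77. ] 269.2 F [-0.3  0.8  0.2]
```

View pics/p6.png

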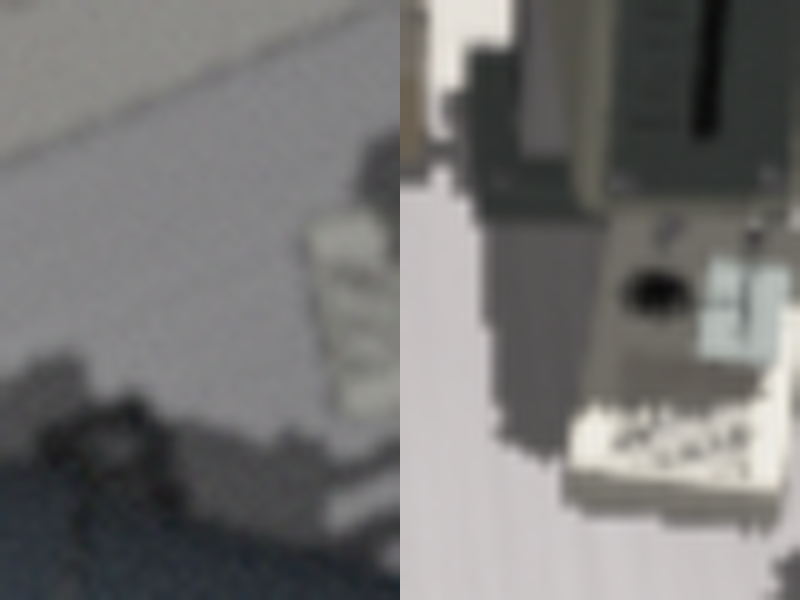

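Side half: the seal is at (655,292) and visible; the cell's front-left top corner is at (570,470) and front-right at (782,490). Top half: front-left corner at (303,225), front-right at (333,415). Next I'll fit the cell pose.

```bash
python3 - <<'E'
from h import *
o6=lambda n,c: px(n,c,10,(240,180) if n=="top" else (260,180))
Q={'fl':(-.055,.028,.032),'fr':(-.055,-.028,.032),'rr':(.055,-.028,.032),'rl':(.055,.028,.032),'s':(.015,.012,.034)}
o=[("top",Q[k],o6("top",u)) for k,u in dict(fl=(303,225),fr=(333,415)).items()]
o+=[("side",Q[k],o6("side",(u[0]-400,u[1]))) for k,u in dict(fl=(570,470),fr=(782,490),s=(655,292)).items()]
for oo in(o,o[2:]):
  c,r=fit(oo,[.61,-.08,-1.35]);print(inv(S,c)*1e3,np.degrees(c[2]-S[2]),"seal",inv(S,tf(c,Q['s'])[0])*1e3,r.tolist())
u=o[-1][2];w=least_squares(lambda p:proj("side",[p[0],p[1],.034])[0]-u,[.59,-.04]).x;print("seal side only",inv(S,w)*1e3)
for z in(34,36,40,44,50,90):print(z,(proj("side",st(0,0,z))[0]-[260,180]+.5)*10-.5+[400,0])
print("head",(proj("side",st(-51,30,90))[0]-[260,180]+.5)*10-.5+[400,0],(proj("side",st(-51,-30,90))[0]-[260,180]+.5)*10-.5+[400,0])
# refit stand from corner of initial, side only
C={'fl':(-.187,.08,.016),'fr':(-.187,-.08,.016),'rr':(.113,-.08,.016),'rl':(.113,.08,.016)}
o=[("side",C[k],px("side",u)) for k,u in dict(fl=(198,577),fr=(534,572),rr=(440,190),rl=(177,200)).items()]
S2,r=fit(o,S);print("S side",S2,r.tolist(),"seal",inv(S2,w)*1e3)
E
```

```text
[-23.01396432  -6.90634333] -12.108932641340962 seal [-5.83045415  1.6800982 ] [[-0.4, -0.1], [0.4, 1.0], [-0.9, -0.6], [0.0, 0.2], [0.1, -0.0]]
[-23.19402686  -6.80843019] -10.716287486340164 seal [-6.22427597  2.19310051] [[-0.4, -0.3], [0.5, 0.2], [-0.1, 0.1]]
seal side only [-5.83912309  1.89318331]
34 [659.90276732 277.95211417]
36 [660.37337396 272.17069543]
40 [661.31780607 260.56664242]
44 [662.26655301 248.90732588]
50 [663.69782467 231.31391267]
90 [673.49646525 110.72937066]
head [573.99080122 235.94449837] [814.61893807 233.04311473]
S side [ 0.62017541 -0.09469692 -1.15593034] [[-0.6, 0.4], [0.8, 0.1], [0.8, -0.2], [-1.0, -1.6]] seal [-5.23609276  1.76686869]
```

```bash
python3 - <<'E'
from h import *
f=lambda n,p:((proj(n,st(*p))[0]-OFF[n]+.5)*5-.5).round(0)
for p in((-51,30,90),(-51,-30,90),(-51,30,200),(-51,-30,200),(0,0,29),(0,0,50),(0,0,90),(62,32,28)):print(p,f("side",p),f("top",p))
s=cv2.imread("pics/sfull6.png");g=s[180:215,260:300].mean(2).astype(int)
print("cols 280..296 rows 190..214");print(g[12:34,18:37])
plan(st(-218,32.3,120),-1.3565)
E
```

```text
(-51, 30, 90) [287. 268.] [316. 292.]
(-51, -30, 90) [407. 266.] [361. 397.]
(-51, 30, 200) [298.  82.] [333. 272.]
(-51, -30, 200) [428.  81.] [382. 388.]
(0, 0, 29) [329. 296.] [415. 316.]
(0, 0, 50) [332. 265.] [419. 313.]
(0, 0, 90) [336. 205.] [428. 307.]
(62, 32, 28) [261. 227.] [494. 220.]
cols 280..296 rows 190..214
[[ 87  91  81  60  52  46  44  44  47  46  47  24  13  23  45  50  51  51
   50]
 [ 87  91  81  60  53  51  51  50  50  50  49  31  24  35  48  50  51  51
   51]
 [ 88  92  79  59  52  50  51  51  51  51  50  44  43  47  50  50  51  50
   50]
 [ 89  91  75  57  51  51  51  50  51  51  50  50  50  51  52  51  50  50
   51]
 [ 89  92  75  58  53  52  51  50  51  51  51  51  51  51  51  51  51  52
   61]
 [ 89  91  74  68  63  56  52  50  51  50  51  50  51  52  52  51  51  54
   74]
 [ 88  91  74  79  73  64  55  52  52  52  52  52  52  52  52  52  52  55
   68]
 [ 86  91  78  72  72  69  64  63  62  63  62  61  62  61  62  61  61  68
   72]
 [ 77  84  82  81  83  83  82  81  80  81  81  81  81  81  79  79  78  85
   87]
 [ 63  71  77  89  95  96  95  91  85  84  88
[... 400 characters left out ...]
7 104 107 112 155 159 148 125 120
  135]
 [ 85  85 101 105  95  72  54  45  53  69  89 105 127 170 181 176 145 152
  173]
 [ 85  87 101  99  75  51  27  16  19  29  59  99 131 172 181 177 135 168
  182]
 [ 86  90 102  94  68  41  20  14  15  30  48  89 130 162 165 165 129 169
  183]
 [ 86  93 104 103  74  57  34  33  33  51  57  84 126 152 149 151 120 169
  182]
 [ 87  96 105 105  94  83  69  67  64  76  82 106 157 177 179 173 125 168
  182]
 [ 87  99 106 106 106 104 103  95  92 101 104 112 167 183 182 170 139 172
  183]
 [ 87 100 106 107 107 107 106 105 105 107 106 115 169 182 182 164 151 175
  183]]
t 12.2 tcp [0.4896 0.0109 0.2693] yang 0.414 delta [ 68.2 109.2 149.3] turn -1.371 q6 -0.62
```

The seal is at about (-5.8, +1.8) mm, so it needs another ~5.5 mm of push along the same line. I'll go back to the push position.

>>> drive_tool([
  [[20, 25, 0, -0.12], [40, 50, 0, -0.24], [60, 80, 0, -0.36], [68, 109, 0, -0.48], [68, 109, 0, -0.6]],
])

```text
t: 12.62
tcp_pos: [0.5663, 0.1202, 0.2695]
tool_rot: [0.271, 0.963, 0.002, 0.002]
force: [0.7, -0.9, 0.0]
finger_gap: 0.997
gripper_force: 0.0
```

>>> drive_tool([
  [[0, 0, 20, -0.12], [0, 0, 45, -0.24], [0, 0, 70, -0.36], [0, 0, 100, -0.48], [0, 0, 130, -0.6]],
])

```text
t: 13.03
tcp_pos: [0.5627, 0.1168, 0.1386]
tool_rot: [-0.024, 1.0, -0.0, 0.001]
force: [0.4, 0.7, 0.1]
finger_gap: 0.998
gripper_force: 0.0
```

>>> drive_tool([
  [[0, 0, 20, -0.1], [0, 0, 40, -0.17], [0, 0, 60, -0.17], [0, 0, 60, -0.17]],
])

```text
t: 13.37
tcp_pos: [0.5595, 0.1166, 0.0756]
tool_rot: [-0.106, 0.994, 0.0, -0.004]
force: [-1.1, -0.4, 0.3]
finger_gap: 0.996
gripper_force: 0.0
```

```bash
python3 - <<'E'
from h import *
toS();plan(st(-200,29.1,9),-1.3565);plan(st(-123.6,13.4,9),-1.3565)
E
```

```text
tcp stand [-218.4   29.6] 75.6 F [-1.1 -0.4  0.3]
t 13.37 tcp [0.5595 0.1166 0.0756] yang 1.783 delta [ -3.7 -18.3  66.6] turn -0.002 q6 -1.77
t 13.37 tcp [0.5595 0.1166 0.0756] yang 1.783 delta [ -3.6 -96.3  66.4] turn -0.002 q6 -1.77
```

>>> drive_tool([
  [[0, 0, 25, 0], [0, 0, 50, 0], [0, -6, 66, 0], [0, -10, 66, 0], [0, -10, 66, 0]],
])

```text
t: 13.78
tcp_pos: [0.5648, 0.1063, 0.0135]
tool_rot: [-0.106, 0.994, -0.0, -0.0]
force: [0.8, 0.2, 0.4]
finger_gap: 0.993
gripper_force: 0.0
```

```bash
python3 - <<'E'
from h import *
toS();plan(st(-123.6,13.4,9),-1.3565)
E
```

```text
tcp stand [-206.9   30.3] 13.5 F [0.8 0.2 0.4]
t 13.78 tcp [0.5648 0.1063 0.0135] yang 1.782 delta [ -0.2 -85.    4.6] turn -0.003 q6 -1.79
```

>>> drive_tool([
  [[0, -20, 2, 0], [0, -40, 4, 0], [0, -60, 4, 0], [0, -70, 4, 0], [0, -75, 4, 0]],
])

```text
t: 14.2
tcp_pos: [0.582, 0.0321, 0.0112]
tool_rot: [-0.105, 0.994, -0.0, 0.002]
force: [-0.0, 0.2, 0.3]
finger_gap: 0.995
gripper_force: 0.0
```

>>> drive_tool([
  [[0, -3, 0, 0], [0, -6, 0, 0], [0, -9, 0, 0], [0, -10, 0, 0], [0, -10, 0, 0]],
])

```text
t: 14.62
tcp_pos: [0.5822, 0.0245, 0.0097]
tool_rot: [-0.106, 0.994, 0.0, 0.0]
force: [-0.6, 1.5, 2.1]
finger_gap: 0.999
gripper_force: 1.3
```

```bash
python3 - <<'E'
from h import *
toS();plan(st(-123.6,13.4,9),-1.3565)
E
```

```text
tcp stand [-125.    13.4] 9.7 F [-0.6  1.5  2.1]
t 14.62 tcp [0.5822 0.0245 0.0097] yang 1.784 delta [-0.3 -1.4  0.7] turn -0.001 q6 -1.93
```

>>> drive_tool([
  [[0, -1, 0, 0], [0, -2, 0, 0], [0, -2, 0, 0]],
])

```text
t: 14.87
tcp_pos: [0.5827, 0.0222, 0.0094]
tool_rot: [-0.106, 0.994, 0.0, 0.0]
force: [0.2, 2.5, 3.7]
finger_gap: 0.99
gripper_force: 2.1
```

>>> drive_tool([
  [[0, 15, 0, 0], [0, 40, 0, 0], [0, 65, -5, 0], [0, 80, -40, 0], [0, 80, -80, 0]],
])

```text
t: 15.28
tcp_pos: [0.561, 0.1036, 0.0866]
tool_rot: [-0.107, 0.994, 0.001, -0.005]
force: [1.3, 0.1, -0.0]
finger_gap: 0.997
gripper_force: 0.0
```

>>> drive_tool([
  [[0, 0, -40, 0], [0, 0, -80, 0], [0, 0, -120, 0], [0, 0, -160, 0], [0, 0, -180, 0]],
])

```text
t: 15.7
tcp_pos: [0.5673, 0.1009, 0.2741]
tool_rot: [-0.106, 0.994, -0.001, 0.004]
force: [0.9, 0.3, 0.1]
finger_gap: 0.995
gripper_force: 0.0
```

>>> drive_tool([
  [[30, -10, 0, 0.12], [60, -25, 0, 0.24], [94, -45, 0, 0.36], [94, -65, 0, 0.48], [94, -79, 0, 0.6]],
])

```text
t: 16.12
tcp_pos: [0.4878, 0.0027, 0.2687]
tool_rot: [0.196, 0.981, -0.0, -0.001]
force: [0.4, -0.5, 0.7]
finger_gap: 0.996
gripper_force: 0.0
```

>>> drive_tool([
  [[0, 0, 0, 0.12], [0, 0, 0, 0.24], [0, 0, 0, 0.36], [0, 0, 0, 0.48], [0, 0, 0, 0.6]],
])

```text
t: 16.53
tcp_pos: [0.4899, 0.0036, 0.2686]
tool_rot: [0.477, 0.879, -0.0, -0.001]
force: [-0.8, -0.9, -0.1]
finger_gap: 0.995
gripper_force: 0.0
```

>>> drive_tool([
  [[0, 0, 0, 0.12], [0, 0, 0, 0.17], [0, 0, 0, 0.17]],
])

```text
t: 16.78
tcp_pos: [0.4899, 0.0037, 0.2686]
tool_rot: [0.547, 0.837, -0.0, -0.001]
force: [-0.5, -0.1, 1.2]
finger_gap: 0.994
gripper_force: 0.0
```

```bash
python3 - <<'E'
from h import *
toS();plan(st(-134,-53,250),S[2]+np.pi/2)
s=np.mean([vision.snapshot("side").astype(float) for _ in range(4)],0).astype('uint8')[:,:,::-1]
cv2.imwrite("pics/sfull7.png",s)
a=cv2.imread("pics/sfull6.png")
def cen(i):
    g=i[:,:,:].mean(2)[203:216,278:294]; w=np.clip(70-g,0,None); w[:1]=0; y,x=np.mgrid[203:216,278:294]; return (w*x).sum()/w.sum(),(w*y).sum()/w.sum()
for i in(a,s):
    u=np.array(cen(i));w=least_squares(lambda p:proj("side",[p[0],p[1],.034])[0]-u,[.59,-.04]).x;print(u,inv(S,w)*1e3)
print(s[196:216,276:300].mean(2).astype(int))
# ball
g=s.mean(2);print("ball dark:",[ (int(x),int(y)) for y,x in np.argwhere(g[175:200,305:340]<25)[:3]+[175,305]])
E
```

```text
tcp stand [-143.2  -79.5] 268.6 F [-0.5 -0.1  1.2]
t 16.78 tcp [0.4899 0.0037 0.2686] yang 0.413 delta [-9.1 26.6 18.6] turn -0.002 q6 -0.63
[285.33026634 208.76997579] [-5.93698545  1.15358739]
[285.5280112  207.42110177] [-0.31755751  0.06460852]
[[ 55  75  89  91  74  58  53  51  50  50  50  50  51  51  51  51  51  50
   51  52  61  59  57  76]
 [ 51  74  89  91  75  69  62  56  51  50  50  50  50  51  51  52  50  50
   51  54  74  71  65  86]
 [ 53  72  88  91  74  79  72  63  54  52  52  51  51  52  52  52  52  52
   52  55  67  71  72  90]
 [ 54  66  86  91  78  72  72  69  64  62  62  62  62  61  61  62  62  61
   62  68  73  77  81  99]
 [ 51  58  77  85  81  81  83  83  82  81  80  78  78  80  81  81  80  80
   81  89  90 101 116 128]
 [ 55  57  62  70  77  89  94  95  95  91  86  85  85  91  94  94  94  93
   88  86  86 111 135 145]
 [ 70  70  71  72  76  98 105 106 104  94  89  96  98 103 105 105 105 104
   90  69  88 105 110 112]
 [ 84  84  83  84  88 102 106 107 104  89  85 101 105 106 107 109 110 108
   98  77  98 106 107 107]
 [ 86  86  85  85  93 104 106 106 103  87  
[... 517 characters left out ...]
94 149 170 161 158
  125 169 182 182 168 128]
 [ 85  86  86  93 104 106 104  94  81  73  71  79  98 111 155 178 181 175
  128 168 183 185 190 169]
 [ 84  86  87  96 105 106 107 105 104 103 103 104 106 114 160 180 183 177
  127 168 182 188 220 218]
 [ 84  86  87  99 105 106 106 106 106 106 106 106 106 112 166 181 182 179
  153 174 183 189 223 222]
 [ 84  86  87 100 106 106 103 100 101 102 102 103 101 103 151 167 174 176
  179 181 183 190 218 222]
 [ 84  85  89 102 106 106  98  93  93  93  94  94  94  97 112 127 144 148
  160 162 182 201 218 218]
 [ 83  86  92 103 106 106  96  92  91  92  91  90  90  92  94  96  98  99
  102 111 166 219 230 216]]
ball dark: [(319, 182), (320, 182), (321, 182)]
```

The seal is now at about (-0.3, 0.1) mm, and the needle's image column (285.5) coincides with the seal's. I'll pinch the ball and lower the lever.

>>> drive_tool([
  [[-3, 9, 0, 0], [-6, 18, 0, 0], [-8, 26, 0, 0], [-8, 26, 0, 0]],
], jaw=80)

```text
t: 17.32
tcp_pos: [0.5203, 0.0061, 0.2695]
tool_rot: [0.547, 0.837, 0.001, 0.001]
force: [1.2, 0.2, -0.3]
finger_gap: 0.937
gripper_force: 0.0
```

>>> drive_tool([
  [[0, 0, 25, 0], [0, 0, 50, 0], [0, 0, 75, 0], [0, 0, 82, 0], [0, 0, 82, 0]],
])

```text
t: 17.73
tcp_pos: [0.5162, 0.0065, 0.1854]
tool_rot: [0.547, 0.837, -0.001, -0.002]
force: [-0.4, 0.1, -0.3]
finger_gap: 0.938
gripper_force: 0.0
```

```bash
python3 - <<'E'
from h import *
toS();plan(st(-137,-53,187),S[2]+np.pi/2)
E
```

```text
tcp stand [-135.1  -54.3] 185.4 F [-0.4  0.1 -0.3]
t 17.73 tcp [0.5162 0.0065 0.1854] yang 0.413 delta [ 1.9  1.3 -1.6] turn -0.001 q6 -0.62
```

>>> drive_tool([
  [[1, 1, 0, 0], [1, 1, 0, 0], [1, 1, 0, 0], [1, 1, 0, 0], [1, 1, 0, 0]],
], jaw=10)

```text
t: 18.15
tcp_pos: [0.5175, 0.0071, 0.1881]
tool_rot: [0.547, 0.837, -0.001, 0.0]
force: [-1.3, -0.3, 1.7]
finger_gap: 0.271
gripper_force: 39.1
```

>>> drive_tool([
  [[0, 0, 0, 0], [0, 0, 0, 0]],
])

```text
t: 18.32
tcp_pos: [0.5175, 0.0072, 0.1877]
tool_rot: [0.547, 0.837, -0.001, -0.0]
force: [-3.0, -2.0, 1.5]
finger_gap: 0.278
gripper_force: 39.1
```

```bash
python3 - <<'E'
from h import *
toS();s=manip.sense();print(s['finger_gap']*85.4,s['gripper_force'])
g=vision.snapshot("side").mean(2);print(g[196:214,280:294].astype(int))
E
```

```text
tcp stand [-135.2  -52.8] 187.7 F [-3.  -2.   1.5]
23.783349579180676 39.07037079334259
[[ 77  60  54  54  52  52  52  51  53  53  53  53  53  52]
 [ 77  70  64  57  54  53  52  53  52  53  53  53  53  52]
 [ 77  81  74  65  56  54  54  53  54  53  54  53  53  53]
 [ 81  74  73  71  66  63  65  63  63  63  65  63  63  63]
 [ 84  83  85  86  85  84  82  81  81  83  84  83  82  83]
 [ 79  91  97  98  98  94  89  88  86  94  96  97  97  97]
 [ 77 101 108 109 107  97  91  99 100 106 108 109 108 107]
 [ 91 105 109 109 107  92  88 103 108 110 110 113 112 113]
 [ 96 107 109 109 107  89  87 103 107 109 113 136 142 136]
 [100 107 104 105  91  70  72  87  99 108 120 170 181 173]
 [101 106  88  84  49  26  27  43  76 103 126 174 185 182]
 [102 105  69  50  26  13  14  22  60  90 115 162 175 179]
 [104 106  73  57  31  20  21  25  53  72 112 150 154 166]
 [106 107  89  74  51  41  40  45  70  97 153 173 166 162]
 [106 108 107  97  83  75  75  82 101 115 158 181 185 179]
 [108 109 110 108 106 106 106 108 109 117 163 184 187 181]
 [109 109 109 109 108 108 110 109 109 116 170 185 187 183]
 [108 110 107 104 104 104 106 105 105 107 154 171 180 180]]
```

>>> drive_tool([
  [[1, 0, 6, 0], [2, 0, 12, 0], [3, 0, 19, 0], [4, 0, 26, 0], [4, 0, 26, 0]],
])

```text
t: 18.78
tcp_pos: [0.5155, 0.0116, 0.1594]
tool_rot: [0.547, 0.837, -0.0, -0.001]
force: [-2.7, -0.2, -2.5]
finger_gap: 0.278
gripper_force: 39.3
```

```bash
python3 - <<'E'
from h import *
toS()
s=np.mean([vision.snapshot("side").astype(float) for _ in range(4)],0).astype('uint8')[:,:,::-1]
cv2.imwrite("pics/p8.png",cv2.resize(s[192:222,270:310],(800,600),interpolation=cv2.INTER_CUBIC))
E
```

```text
tcp stand [-140.   -52.8] 159.4 F [-2.7 -0.2 -2.5]
```

View pics/p8.png

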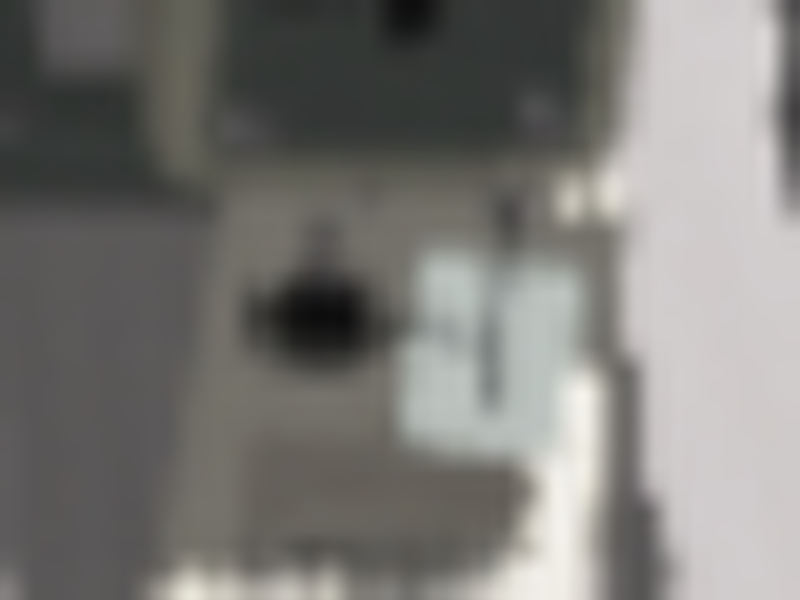

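The needle comes down at column ≈320 straight onto the seal (centre at (320,318)). A difference against the earlier frame should locate the tip.

```bash
python3 - <<'E'
from h import *
a=cv2.imread("pics/sfull7.png").mean(2)
s=np.mean([vision.snapshot("side").astype(float) for _ in range(6)],0).mean(2)
print("rows 198..213, cols 280..293");print((s-a)[198:213,280:294].round(0).astype(int))
for z in(34,38,42,46):print(z,proj("side",st(0,0,z))[0].round(1))
E
```

```text
rows 198..213, cols 280..293
[[ 4  3  4  3  2  3  3  3  3  3  3  2  2  2]
 [ 3  4  4  2  3  3  3  3  3  3  4  3  3  3]
 [ 5  4  4  4  4  4  6  7  5  4  4  4  4  3]
 [ 4  4  5  4  5  7 12 11  6  5  5  4  5  4]
 [ 3  4  5  4  5 10 14 10  5  5  5  5  5  4]
 [ 4  5  5  5  5  5  5  4  5  5  5  5  4  5]
 [ 4  5  4  5  4  2  2  5  5  5  5  5  6  5]
 [ 4  5  5  5  4  2  3  4  4  5  5  6  6  6]
 [ 4  5  4  4  3 11 17  6  4  4  6  6  7  7]
 [ 5  4  3  2  2  3  4  2  3  3  6  6  6  7]
 [ 5  4  3  3  2  2  2  2  3  4  5  6  6  6]
 [ 5  4  4  3  2  2  2  3  3  5  6  6  6  6]
 [ 4  5  4  4  4  4  4  4  4  5  6  6  7  7]
 [ 5  5  5  4  5  5  5  4  4  5  6  7  7  7]
 [ 5  5  5  4  5  5  5  5  5  4  6  6  7  7]]
34 [285.5 207.3]
38 [285.6 206.2]
42 [285.7 205. ]
46 [285.8 203.9]
```

The tip is at row ~206.3, column 285.5. Its path meets the seal centre at (285.5, 207.4), so it is aligned. I'll pull the lever down.

>>> drive_tool([
  [[0, 0, 10, 0], [0, 0, 20, 0], [-1, 0, 30, 0], [-3, 0, 40, 0], [-5, 0, 48, 0]],
])

```text
t: 19.7
tcp_pos: [0.5177, 0.0069, 0.1132]
tool_rot: [0.547, 0.837, -0.0, -0.001]
force: [-5.2, 1.6, 2.8]
finger_gap: 0.273
gripper_force: 40.7
```

>>> drive_tool([
  [[-2, 0, 6, 0], [-4, 0, 12, 0], [-7, 0, 18, 0], [-9, 0, 23, 0], [-9, 0, 23, 0]],
])

```text
t: 20.12
tcp_pos: [0.5216, -0.0018, 0.0898]
tool_rot: [0.547, 0.837, -0.0, -0.001]
force: [-5.6, 0.9, -2.4]
finger_gap: 0.276
gripper_force: 40.9
```

```bash
python3 - <<'E'
from h import *
toS()
E
```

```text
tcp stand [-125.3  -52.7] 89.8 F [-5.6  0.9 -2.4]
```

>>> drive_tool([
  [[-1, 0, 2, 0], [-1, 0, 3, 0], [-2, 0, 4, 0], [-2, 0, 4, 0]],
])

```text
t: 20.45
tcp_pos: [0.5223, -0.0034, 0.0867]
tool_rot: [0.548, 0.837, -0.0, -0.001]
force: [-5.8, 0.6, 1.6]
finger_gap: 0.273
gripper_force: 41.4
```

>>> drive_tool([
  [[0, 0, 1, 0], [-1, 0, 2, 0], [-1, 0, 3, 0], [-1, 0, 3, 0]],
])

```text
t: 20.78
tcp_pos: [0.5227, -0.004, 0.0855]
tool_rot: [0.547, 0.837, 0.0, -0.0]
force: [-8.4, 1.4, 15.6]
finger_gap: 0.274
gripper_force: 42.9
```

The lever is at its stop: 15.6 N, and the arm barely moved. I'll release it and retreat.

>>> drive_tool([
  [[0, 0, 0, 0], [0, 0, 0, 0], [0, 0, 0, 0], [0, 0, 0, 0], [0, 0, 0, 0]],
], jaw=80)

```text
t: 21.2
tcp_pos: [0.5244, -0.0047, 0.0834]
tool_rot: [0.547, 0.837, 0.0, 0.001]
force: [-0.1, 0.4, 0.2]
finger_gap: 0.932
gripper_force: 0.0
```

>>> drive_tool([
  [[0, 0, -15, 0], [0, 0, -40, 0], [0, 0, -75, 0], [0, 0, -110, 0], [0, 0, -110, 0]],
])

```text
t: 21.62
tcp_pos: [0.5281, -0.0053, 0.1994]
tool_rot: [0.547, 0.837, 0.003, 0.007]
force: [1.7, -0.6, -0.7]
finger_gap: 0.937
gripper_force: 0.0
```

```bash
python3 - <<'E'
from h import *
toS()
a=cv2.imread("pics/sfull7.png").mean(2)
s=np.mean([vision.snapshot("side").astype(float) for _ in range(4)],0);g=s.mean(2)
print((g-a)[199:212,280:294].round(0).astype(int))
y,x=np.mgrid[195:235,300:345];w=(g[195:235,300:345]<35);print("ball px",x[w].mean(),y[w].mean(),w.sum())
for th in(.9,1.0,1.06,1.13):print(th,proj("side",st(10-150*np.cos(.698-th),-53,165+150*np.sin(.698-th)))[0])
E
```

```text
tcp stand [-119.5  -48.2] 199.4 F [ 1.7 -0.6 -0.7]
[[ 2  2  2  1  1  1  2  2  2  2  2  1  1  2]
 [ 3  2  2  2  0 -1  1  2  2  0  1  2  2  1]
 [ 2  2  2  1 -5 -4 -1  0  1  0  2  2  2  2]
 [ 1  1  2  1 -4  3  5 -1 -1  2  2  2  3  2]
 [ 2  2  3  2  3 16 17  4  2  3  2  2  2  3]
 [ 2  2  2  3  3  7  6  4  2  2  2  2  3  2]
 [ 3  2  2  2  3  4  2  2  2  3  3  3  3  3]
 [ 2  3  2  2  4 24 21  6  2  2  3  3  3  3]
 [ 2  2  1  1  4 26 21  6  1  1  3  3  3  3]
 [ 2  3  1  1  2  7  5  2  1  3  2  3  3  2]
 [ 2  2  2  2  1  1  2  2  2  2  3  2  3  3]
 [ 2  2  2  2  2  1  2  2  2  3  3  3  3  3]
 [ 3  2  2  2  2  2  2  2  1  2  3  3  4  4]]
ball px 315.765625 218.671875 64
0.9 [317.97063769 211.168682  ]
1.0 [316.96885855 215.00423696]
1.06 [316.34163724 216.99105382]
1.13 [315.59052548 219.00561586]
```

```bash
python3 -c "
from station import manip
print(manip.sense()['qd'].round(3));print(manip.sign_off())"
```

```text
[-0.001  0.019  0.013  0.001  0.002 -0.002]
the job is handed in; nothing more can be done
None
```

I handed the job in at about 22 s; it returned no verdict. The lever is down at its stop (about 1.12 rad by camera), the needle rests on the inlet seal within roughly 1.5 mm of its centre, and the arm is clear. I did not re-check the beaker, bottle and vial in a final picture.

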